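# Swap the spice jar on the pantry scale and tare it

## Task

The brown-capped spice jar on the scale is done with: stand it back upright in the tray. Then stand the green-capped spice jar upright in the middle of the scale's pan, setting it down gently so that the sprung pan never bottoms out, and turn the tare knob until the red zero mark of the dial lies under the pointer, so that what is shaken out of the jar can be read off directly. Leave the jigger, mug, scoop and everything else where they are.

Things in the scene. Friction and masses are not known exactly. Their poses are not given: they have to be found in the camera images.
- scale: pale blue-grey dial scale, 140 mm wide (y), 250 mm long (x), fixed. Origin on the worktop; x points from the tare knob in front to the pan at the rear, y to the left seen from the knob, z up. A front ledge 35 mm high carries the knob, then the dial face slopes up and back at 45 degrees, then the housing's top at 110 mm, 29 mm below the empty pan's underside
- pan_top (a point): centre of the upper face of the scale's pan: a flat round steel plate of 100 mm diameter, 9 mm thick, on a column, with an engraved ring of 55 mm diameter round its middle. At x = +55 mm, y = 0 of the scale; 148 mm above the worktop when empty; it sinks with the load
- pan (a joint): how far the pan has sunk, m: 0 empty, 0.025 on its bottom stop. Spring 392 N/m (25 mm per kg, so the stop is reached at 9.8 N), damped
- pointer_tip (a point): end of the dial's black pointer, 38 mm from the dial's centre, which is at x = -24, y = 0, z = 71 mm of the scale; the dial looks up and towards the knob end at 45 degrees. With the pan empty the pointer stands at 12 o'clock (up the slope); it turns clockwise by 0.2 rad per mm that the pan sinks
- zero_mark (a point): the red zero mark on the cream dial plate, also 38 mm from the dial's centre and at the pointer's level: where the pointer's tip is when the scale reads zero. The tare knob turns the dial plate with the mark about the dial's centre
- tare (a joint): angle of the tare knob, rad, 0 to 2.2, growing clockwise as seen from above. Clockwise turns the dial plate clockwise as seen from in front, 1.5 rad per rad of the knob. It stays where it is left (friction about 0.04 N m)
- tare_grip (a point): where to grip the black tare knob: on its vertical axis, at x = -100 mm, y = 0 of the scale, 72 mm above the worktop. The grip is an upright bar 38 mm long, 14 mm thick, its top at 79 mm above the worktop, on a disc of 40 mm diameter; the bar lies along the scale's x axis at knob angle 0 and turns with the knob; white line on one end
- tray: pressed steel tray, 178 mm (x) by 252 mm (y), rim 28 mm high, floor 2 mm above the worktop; fixed. Origin: centre of its underside. The green-capped jar stands in its -y half, the jigger near its +y, +x corner; its middle is free
- green_jar: spice jar with an all-green cap (white disc on top), pale label, 46 mm diameter, 106 mm tall; stands in the tray at first. Weighs 0.16 to 0.29 kg. Origin: centre of its underside, z up its axis
- brown_jar: spice jar with a dark brown cap (its top has a small green disc), green and yellow label, 44 mm diameter, 105 mm tall, nearly empty (0.05 to 0.09 kg); stands on the scale's pan at first. Origin: centre of its underside, z up its axis
- jigger: steel double-cone measure, 45 mm diameter, 79 mm tall, stands in the tray; leave it. Origin: centre of its underside
- mug: white mug, 80 mm diameter, 113 mm with its handle, 91 mm tall, right of the scale; leave it. Origin: centre of its underside
- scoop: red measuring scoop, 42 by 86 by 34 mm, right of the scale, nearer the front edge; leave it. Origin: centre of its underside
There are look-alikes about, which are no part of the job. What is shaped like the brown_jar but blue is not meant.

How it is judged (in metres and radians):
On the way, in this order (a step that is already met when the one before it is completed fails the run):
1. the brown-capped jar stands in the tray, let go (x of brown_jar in the frame of tray between -0.08 and 0.08 m and y of brown_jar in the frame of tray between -0.115 and 0.115 m and height (world z) of brown_jar below 0.008 m and angle between brown_jar's own z axis and vertical below 0.1 rad and contact force between brown_jar and the fingers below 0.05 N), for 0.2 s.
2. the green-capped jar stands in the middle of the pan, let go (horizontal distance between green_jar and pan_top below 0.01 m and distance between green_jar and pan_top below 0.012 m and angle between green_jar's own z axis and vertical below 0.08 rad and value of joint pan above 0.003 m and contact force between green_jar and the fingers below 0.05 N), for 0.2 s.
At the end, for the whole second after the job is handed in: The green-capped jar stands upright and at rest on the pan, its axis within 10 mm of the pan's centre, and the zero mark is within 4 mm of the pointer's tip (about 0.1 rad of the dial); the brown-capped jar stands upright and at rest on the floor of the tray (horizontal distance between green_jar and pan_top below 0.01 m and distance between green_jar and pan_top below 0.012 m and angle between green_jar's own z axis and vertical below 0.08 rad and value of joint pan above 0.003 m and linear speed of each of green_jar, brown_jar below 0.02 m/s and distance between pointer_tip and zero_mark below 0.004 m and x of brown_jar in the frame of tray between -0.08 and 0.08 m and y of brown_jar in the frame of tray between -0.115 and 0.115 m and height (world z) of brown_jar below 0.008 m and angle between brown_jar's own z axis and vertical below 0.1 rad); the robot touches nothing.
It fails at once if the pan is pushed down to within 2 mm of its bottom stop (value of joint pan above 0.023 m).
It fails at once if the jigger, the mug or the scoop is moved by more than 30 mm (distance of any of jigger, mug, scoop from where it was at the start of the episode above 0.03 m).
It also fails if it takes over 72 s, if anything falls off the work surface, if the arm or the gripper's body presses on something with over 40 N, if the wrist force passes 120 N, or if a joint passes its speed limit or range.

## Robot

A 6-joint arm with a two-finger parallel gripper is mounted at the origin on a cart in front of the work surface, level with it; the furniture and walls round the work are solid. World frame = base frame: x ahead of the robot, y to its left, z up, the work surface at z = 0. Lengths are in mm, angles in rad, forces in N, time in s.
With the tool pointing down it reaches from about 400 to 925 mm from the base axis. Payload 12.5 kg.
Tool frame: the origin (TCP) lies midway between the tips of the shut fingers; the grasp point (between the pads) lies 19 mm behind it; z points along the fingers, y is the line along which they close (so a half turn about z gives the same grasp; the last joint's range is limited). The gripper opens to 95 mm and grips with 3 to 60 N. Pads are 20 mm wide; open, the fingers measure 119 mm over their backs; the gripper's body (75 mm by 180 mm) begins 59 mm behind the grasp point.
Start: joints at [-1.309, 0.491, 1.559, -0, 1.092, -0.106], TCP at [224.751, -583.21, 214.661] pointing down, gripper open.
Joint ranges: [-3.1, 3.1], [-0.84, 2.19], [0.05, 2.79], [-1.13, 4.28], [0.06, 2.93], [-2.69, 2.69]. Speed limits (rad/s): [2.22, 2.22, 2.79, 3.14, 3.14, 3.14].

## Interface

Orientations are given as [roll, pitch, yaw] about the fixed x, y, z axes, in that order (R = Rz(yaw) Ry(pitch) Rx(roll)).
In Python, from cell import * gives the robot as it stands.
- The arm moves only by the tool servo_tool, never from a script. Its argument "moves" is one flat list of numbers, 5 for each row, row after row: the shift along the world's x, y, z as a fraction of full scale, then the turn about the world's z as a fraction of full scale, then the opening, from 0 (shut) to 1 (fully open). A call has 1 to 12 rows; each row is the pose to reach, as a shift and turn from the pose commanded when the call began, turning the shorter way round; what a row does not reach only later rows make up. Full scale, the value 1, is 400 mm for a shift and 180 degrees for a turn. A row lasts 1/12 s, in which the tool goes at most 41.7 mm and 7.16 degrees, less where a joint would pass 70% of its speed; a pose out of reach is approached as far as the arm can. A call with a number of a shift or a turn outside -1 to 1 is refused whole. A call with a gripper value outside its range is refused whole. The fingers move at their own pace and stop on an object; the grip force is fixed at half the most. Time passes only in rows, so rows that repeat a pose let the fingers close. It gives the time, the measured TCP pose, the force, the opening and the grip force at its end, in the units of the state.
- state(): the state, without advancing time (a new reading comes with each control period).
- read_camera(name): name is "side" or "top"; returns (picture, depth): 400x640x3 uint8, blue, green, red; 400x640 float32, mm along the optical axis (not along the pixel's ray), 0 where there is no reading.
- get_calibration(name): a dict with "K" (3x3 intrinsics, pixels), "k1" (the pictures are not rectified: a ray, as slopes to the right and down, at radius r is drawn at 1 + k1 r^2 times it, then the intrinsics apply), "R" (3x3) and "t" (3): a world point X has camera coordinates R X + t. Camera axes: x right, y down, z forward; pixel columns grow to the right and rows downward; lengths in mm; the calibration is good to about 2 mm. A picture is of the moment at which its call begins. get_calibration takes no time and is no camera call.
- job_done(): hands the job in; it is judged then, once.
The state is a dict: "t": time; "joints": joint angles; "qvel": joint speeds; "tau": joint torques, N m; "eef_pos": TCP position; "tcp_rot": TCP orientation; "ft_force": force on the tool from outside, world axes, zero at the start; "moment": the same for the moment, N m; "opening": opening from 0.0 (shut) to 1.0 (fully open); "grip_force": force on a finger pad.
Only numpy, scipy, OpenCV 4.12 (cv2) and the standard library are available. Lean on these libraries where they do the work, as an engineer would, in place of code of your own. Each camera call takes 0.05 s, during which the arm holds its last target. There are 200 camera calls.

## Working session

There is one attempt and no reset: what is moved stays moved. The work goes in short steps, Python scripts to look and compute and a tool call to move; the robot and the scene stay as the last step left them, time stands still between calls to the robot, and variables do not carry over. Pictures are saved under pics/ and viewed, at most 10 in all, crops included, and the job is handed in when it is done.

Besides the shell and the picture viewer there is one more tool, called after "Request:" by a JSON object that holds its "op" and its "data", one argument or row to a line. servo_tool: Moves the arm, as the interface text tells. Its arguments: {"type":"object","properties":{"moves":{"type":"array"}},"required":["moves"]}

```bash
mkdir -p pics; cat > h.py <<'E'
from cell import *
import numpy as np, cv2
def grab(n,tag):
    p,d=read_camera(n); cv2.imwrite(f'pics/{n}_{tag}.png',p); np.save(f'pics/{n}_{tag}.npy',d); return p,d
def world(n,u,v,d):
    c=get_calibration(n);K=np.array(c['K'],float);R=np.array(c['R']);t=np.array(c['t'])
    a=cv2.undistortPoints(np.array([[[u,v]]],float),K,np.array([c['k1'],0,0,0.]))[0,0]
    return R.T@(np.array([a[0]*d,a[1]*d,d])-t)
def cloud(n,d):
    c=get_calibration(n);K=np.array(c['K'],float);R=np.array(c['R']);t=np.array(c['t'])
    h,w=d.shape;g=np.stack(np.meshgrid(np.arange(w),np.arange(h)),-1).reshape(-1,1,2).astype(float)
    a=cv2.undistortPoints(g,K,np.array([c['k1'],0,0,0.]))[:,0].reshape(h,w,2)
    P=np.concatenate([a*d[...,None],d[...,None]],-1)
    return (P-t)@R
def proj(n,X):
    c=get_calibration(n);r=cv2.Rodrigues(np.array(c['R'],float))[0]
    return cv2.projectPoints(np.array(X,float).reshape(-1,1,3),r,np.array(c['t'],float),np.array(c['K'],float),np.array([c['k1'],0,0,0.]))[0][:,0]
E
python3 - <<'E'
from h import *
for n in('side','top'):
    grab(n,'0');c=get_calibration(n);print(n,-np.array(c['R']).T@np.array(c['t']),np.array(c['R'])[2],c['k1'],c['K'])
s=state();print(s['t'],s['eef_pos'],s['tcp_rot'],s['opening'])
E
```

```text
side [-325.21621852  182.86246069 1170.56669322] [ 0.63248612 -0.16877074 -0.75596147] -0.018377640934195933 [[494.5032774    0.         322.70167145]
 [  0.         494.5032774  205.29294148]
 [  0.           0.           1.        ]]
top [ 377.66639143  -59.5280597  1427.37090259] [ 0.12729218  0.00599784 -0.99184713] 0.016142046068037926 [[421.14882264   0.         319.26206091]
 [  0.         421.14882264 199.2798026 ]
 [  0.           0.           1.        ]]
0.1 [ 224.68778705 -582.96767547  214.09722127] [-3.14055866e+00 -1.19342317e-04  3.67757928e-01] 0.9968618571849004
```

View pics/top_0.png

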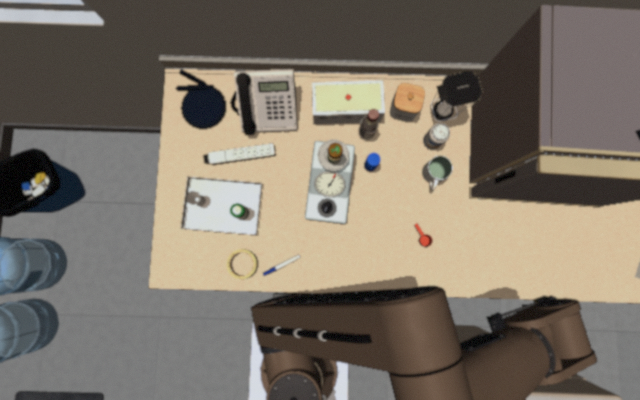

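View pics/side_0.png

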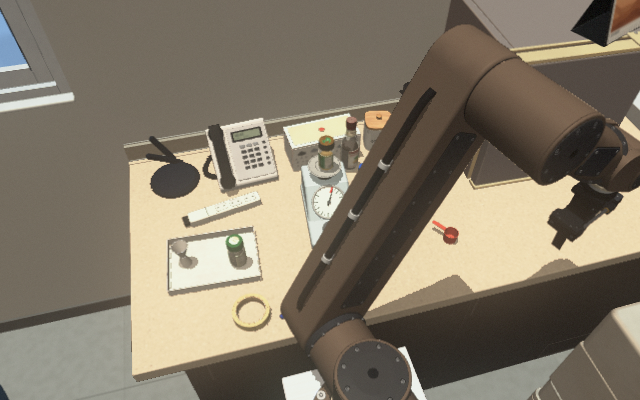

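The top view shows the brown jar on the pan at (334,152), the dial at (330,183) and the knob at (326,207). The green jar is at (238,211), the jigger at (197,200) and the tray around (222,206). The side view shows the same layout, with the arm partly hiding the scale's knob. Next I'll measure from the depth images.

```bash
python3 - <<'E'
from h import *
def circ(P,lab):
    (c,r)=cv2.minEnclosingCircle(P[:,:2].astype(np.float32)); print(lab,'n',len(P),'mean',P.mean(0).round(1),'zmed',np.median(P[:,2]).round(1),'circ',np.round(c,1),round(r,1))
for n,wins in (('top',dict(brown=(320,138,350,170),green=(225,198,252,225),jig=(186,188,208,212),knob=(314,195,340,220))),('side',dict(brown=(312,130,340,175),green=(222,230,250,270),jig=(170,236,195,270)))):
    d=np.load(f'pics/{n}_0.npy');W=cloud(n,d);im=cv2.imread(f'pics/{n}_0.png')
    for k,(a,b,c,e) in wins.items():
        P=W[b:e,a:c].reshape(-1,3);P=P[d[b:e,a:c].ravel()>0]
        zt=np.percentile(P[:,2],99)
        print(n,k,'ztop',zt.round(1)); circ(P[P[:,2]>zt-8],k)
    # tray rim, scale
    if n=='top':
        sub=W[172:240,175:268].reshape(-1,3);print('tray z>18',end=' ')
        S=sub[(sub[:,2]>14)&(sub[:,2]<36)];print(cv2.minAreaRect(S[:,:2].astype(np.float32)))
        sub=W[138:228,300:360].reshape(-1,3);S=sub[(sub[:,2]>25)&(sub[:,2]<120)];print('scale',cv2.minAreaRect(S[:,:2].astype(np.float32)))
        S=sub[(sub[:,2]>125)&(sub[:,2]<158)];circ(S,'pan')
        T=W[60:180,355:400].reshape(-1,3);T=T[T[:,2]>60];print('right nbr',T.min(0),T.max(0))
        Q=W[70:130,305:390].reshape(-1,3);Q=Q[Q[:,2]>40];print('rear',Q.min(0),Q.max(0))
im=cv2.imread('pics/top_0.png');s=cv2.imread('pics/side_0.png')
a=cv2.resize(im[130:230,300:390],None,fx=4.4,fy=4.4,interpolation=3);b=cv2.resize(s[110:250,290:370],(int(80*3.14),440),interpolation=3)
cv2.imwrite('pics/c0.png',np.hstack([a,b]))
E
```

```text
top brown ztop 255.3
brown n 175 mean [672.3 -93.5 252.1] zmed 252.0 circ [672.4 -94.2] 21.6
top green ztop 112.2
green n 151 mean [505.4 206.4 108.5] zmed 108.4 circ [506.2 206.2] 23.0
top jig ztop 82.5
jig n 46 mean [546.4 358.7  79.5] zmed 79.6 circ [544.5 353.9] 22.7
top knob ztop 82.9
knob n 49 mean [528.4 -76.6  80.1] zmed 79.5 circ [529.  -74.9] 18.9
tray z>18 ((527.7615356445312, 275.83306884765625), (252.04696655273438, 178.373291015625), 86.78373718261719)
scale ((608.0252075195312, -84.1885757446289), (139.70895385742188, 249.52981567382812), 84.68455505371094)
pan n 514 mean [679.2 -89.  147.1] zmed 147.1 circ [682.9 -90.7] 50.1
right nbr [ 377.66639143 -308.41681577   60.01183866] [1036.28487667  -59.5280597  1427.37090259]
rear [ 377.66639143 -255.60138072   40.26461   ] [ 945.32371752  -16.60216453 1427.37090259]
side brown ztop 254.3
brown n 144 mean [669.7 -91.3 251.4] zmed 251.3 circ [670.9 -93.6] 23.6
side green ztop 111.1
green n 186 mean [503.3 209.3 107.6] zmed 107.6 circ [505.3 208.5] 24.1
side jig ztop 80.5
jig n 73 mean [549.7 358.4  77.2] zmed 77.1 circ [544.3 358.7] 23.7
```

View pics/c0.png

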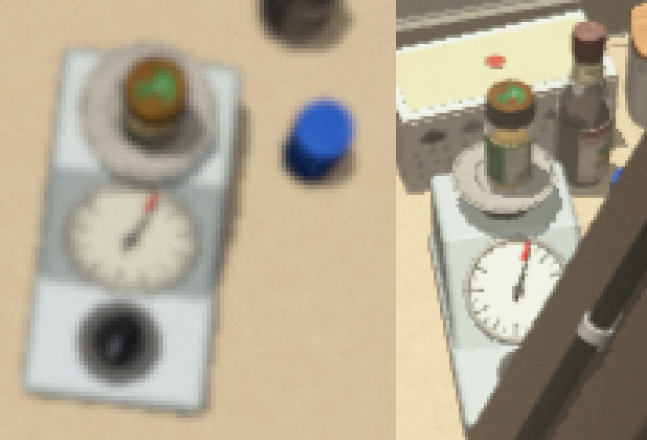

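The measurements agree between the two views (mm):

| Item | Position | Note |
|---|---|---|
| Brown jar | (672, -94) | top at z 252 |
| Green jar | (506, 207) | top at z 108 |
| Pan centre | about (683, -90) | |
| Knob | (529, -75) | |
| Scale yaw | about -0.095 rad | |
| Tray centre | (528, 276) | |

The crop shows pointer and red mark lying together near 1 o'clock. I'm starting the approach.

Request:
{"op": "servo_tool", "data": {
  "moves": [0,0,0.24,-0.03,0.7,0.1,0.2,0.24,-0.1,0.7,0.75,0.83,0.24,-0.147,0.7,0.75,0.83,0.24,-0.147,0.7,0.75,0.83,0.24,-0.147,0.7,0.75,0.83,0.24,-0.147,0.7,0.75,0.83,0.24,-0.147,0.7,0.75,0.83,0.24,-0.147,0.7,0.75,0.83,0.24,-0.147,0.7,0.75,0.83,0.24,-0.147,0.7,0.75,0.83,0.24,-0.147,0.7,0.75,0.83,0.24,-0.147,0.7]
}}

```text
t: 1.1
eef_pos: [525.8, -249.3, 310.7]
tcp_rot: [-3.142, 0.0, -0.094]
ft_force: [0.8, -1.6, 0.1]
opening: 0.699
grip_force: 0.0
```

Request:
{"op": "servo_tool", "data": {
  "moves": [0.368,0.393,0,0,0.7,0.368,0.393,0,0,0.7,0.368,0.393,0,0,0.7,0.368,0.393,0,0,0.7,0.368,0.393,0,0,0.7,0.368,0.393,0,0,0.7,0.368,0.393,0,0,0.7,0.368,0.393,-0.1,0,0.7,0.368,0.393,-0.2,0,0.7,0.368,0.393,-0.27,0,0.7,0.368,0.393,-0.3,0,0.7,0.368,0.393,-0.3,0,0.7]
}}

```text
t: 2.1
eef_pos: [670.4, -94.9, 188.1]
tcp_rot: [-3.141, 0.005, -0.095]
ft_force: [-0.0, 0.0, 0.0]
opening: 0.703
grip_force: 0.0
```

Request:
{"op": "servo_tool", "data": {
  "moves": [0,0,0,0,0.5,0,0,0,0,0.45,0,0,0,0,0.4,0,0,0,0,0.3,0,0,0,0,0.3,0,0,0,0,0.3,0,0,0,0,0.3]
}}

```text
t: 2.68
eef_pos: [672.2, -94.1, 191.2]
tcp_rot: [3.141, -0.001, -0.094]
ft_force: [-0.5, -0.0, 1.0]
opening: 0.462
grip_force: 30.0
```

Request:
{"op": "servo_tool", "data": {
  "moves": [0,0,0.03,0,0.3,0,0,0.08,0,0.3,0,0.05,0.13,0,0.3,-0.03,0.13,0.13,0,0.3,-0.07,0.23,0.13,0,0.3,-0.11,0.33,0.13,0,0.3,-0.16,0.43,0.13,0,0.3,-0.21,0.53,0.13,0,0.3,-0.26,0.63,0.13,0,0.3,-0.31,0.73,0.1,0,0.3,-0.35,0.83,0.05,0,0.3,-0.368,0.9,0,0,0.3]
}}

```text
t: 3.68
eef_pos: [527.7, 255.7, 199.7]
tcp_rot: [-3.14, -0.003, -0.094]
ft_force: [0.8, 1.0, -0.8]
opening: 0.457
grip_force: 30.0
```

Request:
{"op": "servo_tool", "data": {
  "moves": [0,0.03,-0.03,0,0.3,0,0.047,-0.08,0,0.3,0,0.047,-0.14,0,0.3,0,0.047,-0.2,0,0.3,0,0.047,-0.26,0,0.3,0,0.047,-0.3,0,0.3,0,0.047,-0.325,0,0.3,0,0.047,-0.335,0,0.3,0,0.047,-0.34,0,0.3,0,0.047,-0.345,0,0.3,0,0.047,-0.345,0,0.3]
}}

```text
t: 4.6
eef_pos: [529.1, 272.6, 60.7]
tcp_rot: [-3.141, -0.001, -0.094]
ft_force: [0.4, -0.3, -0.3]
opening: 0.46
grip_force: 30.0
```

Request:
{"op": "servo_tool", "data": {
  "moves": [0,0.015,0,0,0.3,0,0.03,-0.01,0,0.3,0,0.03,-0.018,0,0.3,0,0.03,-0.025,0,0.3,0,0.03,-0.03,0,0.3,0,0.03,-0.03,0,0.3,0,0.03,-0.03,0,0.3]
}}

```text
t: 5.18
eef_pos: [528.9, 284.9, 48.6]
tcp_rot: [-3.141, -0.001, -0.094]
ft_force: [-0.5, 1.6, 6.5]
opening: 0.456
grip_force: 30.0
```

Request:
{"op": "servo_tool", "data": {
  "moves": [0,0,-0.002,0,0.3,0,0,-0.004,0,0.3,0,0,-0.004,0,0.3]
}}

```text
t: 5.43
eef_pos: [529.2, 285.0, 48.4]
tcp_rot: [-3.14, -0.002, -0.094]
ft_force: [-4.9, 0.4, 22.2]
opening: 0.455
grip_force: 30.0
```

It is on the floor. I'll ease off, release, rise clear, then move above the green jar.

Request:
{"op": "servo_tool", "data": {
  "moves": [0,0,0.004,0,0.3,0,0,0.004,0,0.6,0,0,0.004,0,0.6,0,0,0.004,0,0.6,0,0,0.004,0,0.6,0,0,0.03,0,0.6,0,0,0.1,0,0.6,0,0,0.2,0,0.6,0,0,0.25,0,0.6,0,0,0.25,0,0.6,0,0,0.25,0,0.6]
}}

```text
t: 6.35
eef_pos: [529.0, 284.7, 147.9]
tcp_rot: [-3.141, -0.002, -0.094]
ft_force: [0.6, -0.7, -0.2]
opening: 0.6
grip_force: 0.0
```

```bash
python3 - <<'E'
from h import *
p,d=grab('side','1');q,e=grab('top','1')
a=cv2.resize(p[200:320,140:300],None,fx=2.4,fy=2.4);b=cv2.resize(q[160:250,160:280],None,fx=3.2,fy=3.2)
cv2.imwrite('pics/c1.png',np.hstack([a,b]));print(state()['eef_pos'])
E
```

```text
[528.24235138 284.36814052 145.80376206]
```

View pics/c1.png

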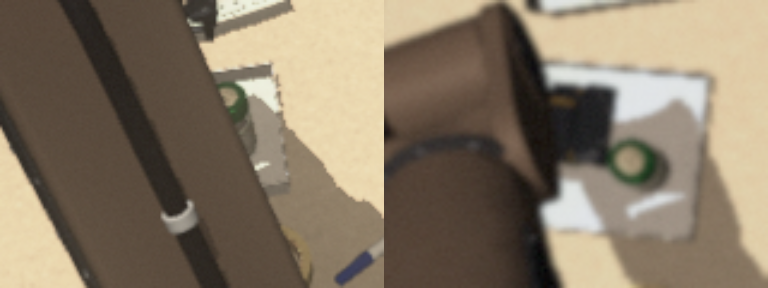

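The brown jar is behind the fingers (crop about (565,100)), and the green jar (crop (633,160)) hasn't moved. Next is the green grasp.

Request:
{"op": "servo_tool", "data": {
  "moves": [-0.02,-0.07,0.02,0,0.65,-0.04,-0.14,0.02,0,0.65,-0.058,-0.194,0.02,0,0.65,-0.058,-0.194,0,0,0.65,-0.058,-0.194,0,0,0.65,-0.058,-0.194,-0.05,0,0.65,-0.058,-0.194,-0.11,0,0.65,-0.058,-0.194,-0.17,0,0.65,-0.058,-0.194,-0.22,0,0.65,-0.058,-0.194,-0.245,0,0.65,-0.058,-0.194,-0.25,0,0.65,-0.058,-0.194,-0.25,0,0.65]
}}

```text
t: 7.45
eef_pos: [505.4, 207.4, 45.8]
tcp_rot: [3.141, 0.001, -0.094]
ft_force: [0.9, -0.4, -0.1]
opening: 0.652
grip_force: 0.0
```

Request:
{"op": "servo_tool", "data": {
  "moves": [0,0,0,0,0.6,0,0,0,0,0.55,0,0,0,0,0.5,0,0,0,0,0.3,0,0,0,0,0.3,0,0,0,0,0.3,0,0,0,0,0.3]
}}

```text
t: 8.03
eef_pos: [506.0, 207.1, 47.1]
tcp_rot: [-3.141, -0.001, -0.094]
ft_force: [-0.6, 0.4, 8.2]
opening: 0.474
grip_force: 30.0
```

Request:
{"op": "servo_tool", "data": {
  "moves": [0,0,0.02,0,0.3,0,0,0.07,0,0.3,0,0,0.15,0,0.3,0,0,0.24,0,0.3,0,0,0.33,0,0.3,0,0,0.41,0,0.3,0,0,0.46,0,0.3,0,0,0.48,0,0.3,0,0,0.48,0,0.3,0,0,0.48,0,0.3]
}}

```text
t: 8.87
eef_pos: [505.0, 206.8, 237.6]
tcp_rot: [3.141, 0.001, -0.094]
ft_force: [-0.5, -0.9, -3.2]
opening: 0.476
grip_force: 30.0
```

```bash
python3 - <<'E'
from h import *
F=[]
for i in range(4):
    read_camera('top');s=state();F.append(np.r_[s['ft_force'],s['eef_pos'],s['opening']])
print(np.mean(F,0).round(2),np.std(F,0).round(2))
E
```

```text
[ 1.9000e-01  9.0000e-02 -2.2100e+00  5.0494e+02  2.0676e+02  2.3680e+02
  4.8000e-01] [0.08 0.35 0.4  0.1  0.04 0.09 0.  ]
```

Held; the load of about 2.2 N means roughly 0.22 kg. The pan is clear now, so I'll measure its centre again.

```bash
python3 - <<'E'
from h import *
for n,w in(('top',(300,130,365,190)),('side',(300,140,350,195))):
    p,d=grab(n,'2');W=cloud(n,d);a,b,c,e=w;S=W[b:e,a:c].reshape(-1,3)
    S=S[(S[:,2]>135)&(S[:,2]<160)]
    S=S[np.hypot(S[:,0]-683,S[:,1]+90)<60]
    c,r=cv2.minEnclosingCircle(S[:,:2].astype(np.float32));print(n,len(S),S.mean(0).round(1),np.round(c,1),round(r,1),np.median(S[:,2]))
p=cv2.imread('pics/side_2.png')[200:320,140:300];q=cv2.imread('pics/top_2.png')[130:250,160:380]
cv2.imwrite('pics/c2.png',np.hstack([cv2.resize(p,(320,240)),cv2.resize(q,(440,240))]))
E
```

```text
top 790 [682.5 -91.3 149. ] [683.4 -91.3] 50.1 149.09791611962498
side 600 [677.8 -89.8 148.4] [679.6 -88.9] 52.0 148.46866946333387
```

View pics/c2.png

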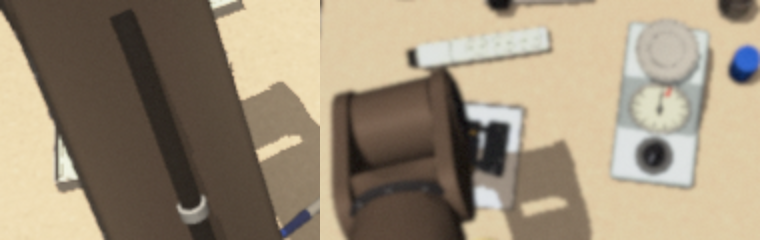

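Request:
{"op": "servo_tool", "data": {
  "moves": [0.02,-0.03,0,0,0.3,0.06,-0.09,0,0,0.3,0.1,-0.16,0,0,0.3,0.15,-0.24,0,0,0.3,0.2,-0.32,0,0,0.3,0.25,-0.4,0,0,0.3,0.3,-0.48,0,0,0.3,0.34,-0.56,0,0,0.3,0.38,-0.64,0,0,0.3,0.41,-0.7,0,0,0.3,0.435,-0.735,0,0,0.3,0.441,-0.744,0,0,0.3]
}}

```text
t: 10.17
eef_pos: [682.8, -93.4, 237.0]
tcp_rot: [3.141, 0.001, -0.097]
ft_force: [0.1, -0.0, -2.4]
opening: 0.477
grip_force: 30.0
```

Request:
{"op": "servo_tool", "data": {
  "moves": [0,0,0,0,0.3,0,0,-0.02,0,0.3,0,0,-0.05,0,0.3,0,0,-0.075,0,0.3,0,0,-0.09,0,0.3,0,0,-0.095,0,0.3,0,0,-0.095,0,0.3,0,0,-0.095,0,0.3,0,0,-0.095,0,0.3]
}}

```text
t: 10.92
eef_pos: [682.1, -90.6, 201.0]
tcp_rot: [3.141, -0.001, -0.094]
ft_force: [0.2, 0.1, -0.9]
opening: 0.478
grip_force: 30.0
```

Request:
{"op": "servo_tool", "data": {
  "moves": [0,0,-0.005,0,0.3,0,0,-0.01,0,0.3,0,0,-0.015,0,0.3,0,0,-0.018,0,0.3,0,0,-0.021,0,0.3,0,0,-0.024,0,0.3,0,0,-0.027,0,0.3,0,0,-0.03,0,0.3,0,0,-0.032,0,0.3,0,0,-0.032,0,0.3,0,0,-0.032,0,0.3,0,0,-0.032,0,0.3]
}}

```text
t: 11.92
eef_pos: [681.9, -90.6, 187.7]
tcp_rot: [3.141, -0.0, -0.094]
ft_force: [-1.2, 0.2, -0.5]
opening: 0.481
grip_force: 30.0
```

```bash
python3 - <<'E'
from h import *
F=[]
for i in range(4):
    grab('top','3');s=state();F.append(np.r_[s['ft_force'],s['eef_pos'],s['opening']])
print(np.mean(F,0).round(2),np.std(F,0).round(2))
E
```

```text
[-7.9000e-01  1.0000e-01  3.8000e-01  6.8193e+02 -9.0640e+01  1.8771e+02
  4.8000e-01] [0.63 0.32 0.11 0.01 0.01 0.03 0.  ]
```

The force is about balanced, so the pan carries the jar. I'll release slowly, rise, and move back so I can see.

Request:
{"op": "servo_tool", "data": {
  "moves": [0,0,0,0,0.5,0,0,0,0,0.53,0,0,0,0,0.58,0,0,0,0,0.65,0,0,0,0,0.65,0,0,0.03,0,0.65,0,0,0.08,0,0.65,0,0,0.16,0,0.65,0,0,0.24,0,0.65,0,0,0.3,0,0.65,0,0,0.3,0,0.65,0,0,0.3,0,0.65]
}}

```text
t: 13.12
eef_pos: [682.1, -90.7, 309.8]
tcp_rot: [3.141, -0.003, -0.094]
ft_force: [-0.3, 0.5, -0.8]
opening: 0.646
grip_force: 0.0
```

Request:
{"op": "servo_tool", "data": {
  "moves": [-0.1,-0.05,0,0,0.5,-0.15,-0.15,0,0,0.4,-0.2,-0.25,0,0,0.4,-0.25,-0.35,0,0,0.4,-0.3,-0.45,0,0,0.4,-0.3,-0.55,0,0,0.4,-0.3,-0.6,0,0,0.4,-0.3,-0.6,0,0,0.4,-0.3,-0.6,0,0,0.4]
}}

```text
t: 13.87
eef_pos: [561.0, -332.0, 306.0]
tcp_rot: [-3.14, 0.002, -0.097]
ft_force: [1.1, 0.2, 0.5]
opening: 0.405
grip_force: 0.0
```

```bash
python3 - <<'E'
from h import *
p,d=grab('side','4');q,e=grab('top','4')
for n,dd,w in(('top',e,(315,130,360,175)),('side',d,(305,125,345,175))):
    W=cloud(n,dd);a,b,c,f=w;S=W[b:f,a:c].reshape(-1,3);T=S[(S[:,2]>235)&(S[:,2]<270)];c,r=cv2.minEnclosingCircle(T[:,:2].astype(np.float32));print(n,'jar',len(T),np.round(c,1),r,np.median(T[:,2]))
    P=S[(S[:,2]>130)&(S[:,2]<150)]
    c,r=cv2.minEnclosingCircle(P[:,:2].astype(np.float32));print('pan',np.round(c,1),r,np.median(P[:,2]))
a=cv2.resize(q[130:230,295:375],None,fx=4.8,fy=4.8,interpolation=2);b=cv2.resize(p[120:250,290:370],(295,480),interpolation=2)
cv2.imwrite('pics/c4.png',np.hstack([a,b]));print(state()['eef_pos'])
E
```

```text
top jar 207 [680.5 -91.2] 22.888427734375 248.83465985670748
pan [682.9 -91.1] 50.01005554199219 143.85277924011612
side jar 0 [0. 0.] 0.0 nan
pan [0. 0.] 0.0 nan
[ 561.74946476 -329.99550633  306.78801213]
  return _methods._mean(a, axis=axis, dtype=dtype,
  ret = ret.dtype.type(ret / rcount)
```

View pics/c4.png

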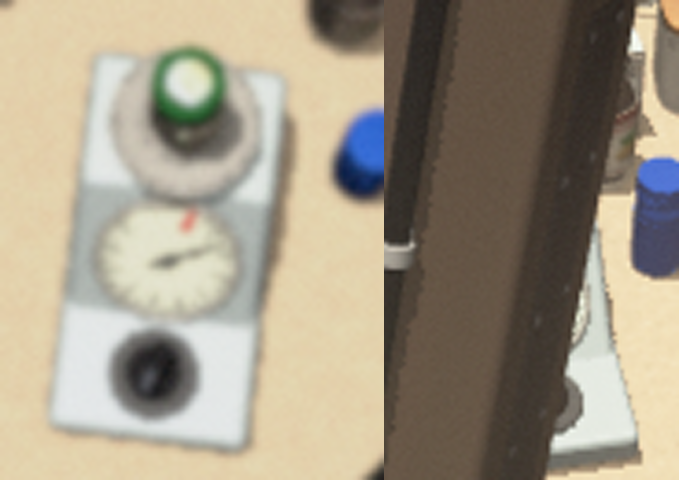

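The green jar stands about 2 mm from the pan's centre. In the top crop the red mark is at (190,220) and the pointer ends near (212,247). I'll rectify the dial to read the angles.

```bash
cat > dial.py <<'E'
from h import *
def dial(tag,n='top',N=6):
    q=np.mean([read_camera(n)[0].astype(np.float32) for _ in range(N)],0)
    yaw=-0.097;o=np.array([627.8,-85.6,0]);Rz=np.array([[np.cos(yaw),-np.sin(yaw),0],[np.sin(yaw),np.cos(yaw),0],[0,0,1]])
    # polar sampling: angle clockwise from 12
    A=np.deg2rad(np.arange(-180,180,1.));Rr=np.arange(0,46,1.)
    best=None
    def samp(ox,oy):
        a,r=np.meshgrid(A,Rr);X=np.stack([-24+r*np.cos(a)*.7071+ox*.7071,-r*np.sin(a)+oy,71+(r*np.cos(a)+ox)*.7071],-1).reshape(-1,3)
        uv=proj(n,X@Rz.T+o).astype(np.float32).reshape(*a.shape,2)
        return cv2.remap(q,uv[...,0],uv[...,1],cv2.INTER_CUBIC)
    # centre: most uniform brightness just inside the rim and outside it
    for ox in np.arange(-6,6.1,1):
        for oy in np.arange(-6,6.1,1):
            g=samp(ox,oy)[40:46].mean(-1); s=g.std(1).sum()
            if best is None or s<best[0]: best=(s,ox,oy)
    for ox,oy in((0,0),best[1:]):
        P=samp(ox,oy);red=P[...,2]-(P[...,0]+P[...,1])/2
        w=np.clip(red[28:40].mean(0)-35,0,None); z=np.angle((w*np.exp(1j*A)).sum())
        g=P.mean(-1);k=255-g[8:24].mean(0)-1.0*np.clip(red[8:24].mean(0)-40,0,None);k=k-np.median(k);i=k.argmax();m=np.abs(np.arange(360)-i)<14
        kk=np.clip(k,0,None)*m;pt=np.angle((kk*np.exp(1j*A)).sum())
        print(n,'off',ox,oy,'zero',z.round(3),'redmax',red.max().round(),'pointer',pt.round(3),'diff',(pt-z).round(3))
    cv2.imwrite(f'pics/d_{tag}.png',cv2.resize(P,(720,276)))
if __name__=='__main__':
    import sys;dial(sys.argv[1],*sys.argv[2:3])
E
python3 dial.py a
```

```text
top off 0 0 zero 0.31 redmax 83.0 pointer 1.119 diff 0.809
top off -1.0 0.0 zero 0.302 redmax 83.0 pointer 1.065 diff 0.763[ WARN:0@10.752] global loadsave.cpp:1063 imwrite_ Unsupported depth image for selected encoder is fallbacked to CV_8U.
```

View pics/d_a.png

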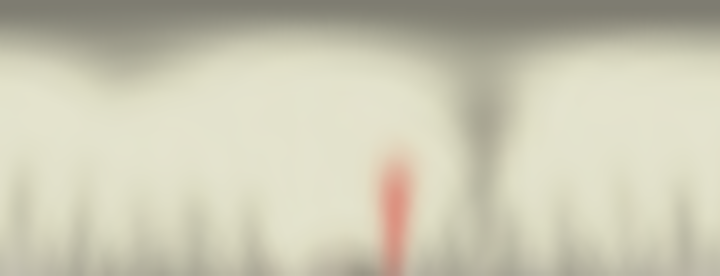

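Pointer at about 1.09 rad and mark at about 0.305, so the knob has to turn about 0.525 rad (30°) clockwise. Going to the knob.

Request:
{"op": "servo_tool", "data": {
  "moves": [-0.02,0.1,0,0,0.45,-0.04,0.2,0,0,0.45,-0.06,0.3,0,0,0.45,-0.07,0.4,0,0,0.45,-0.083,0.5,-0.04,-0.065,0.45,-0.083,0.58,-0.1,-0.065,0.45,-0.083,0.636,-0.17,-0.065,0.45,-0.083,0.636,-0.25,-0.065,0.45,-0.083,0.636,-0.33,-0.065,0.45,-0.083,0.636,-0.38,-0.065,0.45,-0.083,0.636,-0.4,-0.065,0.45,-0.083,0.636,-0.4,-0.065,0.45]
}}

```text
t: 15.27
eef_pos: [528.2, -75.8, 146.4]
tcp_rot: [3.141, 0.003, -0.298]
ft_force: [-0.7, 0.0, 0.4]
opening: 0.45
grip_force: 0.0
```

Request:
{"op": "servo_tool", "data": {
  "moves": [0,0,-0.03,0,0.45,0,0,-0.08,0,0.45,0,0,-0.13,0,0.45,0,0,-0.17,0,0.45,0,0,-0.195,0,0.45,0,0,-0.205,0,0.45,0,0,-0.21,0,0.45,0,0,-0.21,0,0.45,0,0,-0.21,0,0.45]
}}

```text
t: 16.02
eef_pos: [529.2, -76.4, 64.5]
tcp_rot: [3.142, -0.001, -0.298]
ft_force: [-0.3, -0.1, 0.3]
opening: 0.452
grip_force: 0.0
```

Request:
{"op": "servo_tool", "data": {
  "moves": [0,0,0,0,0.35,0,0,0,0,0.25,0,0,0,0,0.18,0,0,0,0,0.1,0,0,0,0,0.1,0,0,0,0,0.1,0,0,0,0,0.1]
}}

```text
t: 16.6
eef_pos: [528.6, -75.9, 63.7]
tcp_rot: [-3.141, 0.0, -0.298]
ft_force: [-0.3, 4.3, 3.9]
opening: 0.145
grip_force: 29.8
```

```bash
python3 dial.py b 2>/dev/null; python3 -c "
from h import *;s=state();print(s['eef_pos'],s['tcp_rot'],s['ft_force'],s['opening'],s['joints'])"
```

```text
top off 0 0 zero 0.076 redmax 85.0 pointer -0.653 diff -0.729
top off 6.0 -2.0 zero 0.026 redmax 85.0 pointer 1.441 diff 1.416
[528.64055247 -75.94943564  63.74667895] [-3.14143231e+00  2.20831113e-04 -2.98233618e-01] [-1.53614397  4.93896878  5.92488074] 0.14565867990780126 [-2.66486415e-01  5.71977312e-01  1.92530265e+00  2.78399003e-04
  6.44528342e-01  1.60232098e+00]
```

Gripped on the bar (13.8 mm). The arm hides the dial from here. Turning 30° clockwise.

Request:
{"op": "servo_tool", "data": {
  "moves": [0,0,0,-0.015,0.1,0,0,0,-0.04,0.1,0,0,0,-0.065,0.1,0,0,0,-0.09,0.1,0,0,0,-0.115,0.1,0,0,0,-0.14,0.1,0,0,0,-0.158,0.1,0,0,0,-0.167,0.1,0,0,0,-0.167,0.1,0,0,0,-0.167,0.1]
}}

```text
t: 17.73
eef_pos: [528.5, -76.1, 63.7]
tcp_rot: [3.141, 0.0, -0.823]
ft_force: [-1.5, 3.4, 5.3]
opening: 0.141
grip_force: 29.8
```

Request:
{"op": "servo_tool", "data": {
  "moves": [0,0,0,0,0.2,0,0,0,0,0.35,0,0,0,0,0.45,0,0,0,0,0.45,0,0,0.03,0,0.45,0,0,0.1,0,0.45,0,0,0.2,0,0.45,-0.01,-0.05,0.3,0,0.45,0,-0.15,0.4,0,0.45,0.05,-0.25,0.45,0,0.45,0.05,-0.35,0.5,0,0.45,0.05,-0.45,0.5,0,0.45]
}}

```text
t: 18.73
eef_pos: [548.7, -235.8, 262.5]
tcp_rot: [-3.14, -0.004, -0.822]
ft_force: [1.0, 0.2, -0.8]
opening: 0.449
grip_force: 0.0
```

Request:
{"op": "servo_tool", "data": {
  "moves": [0,-0.1,0.03,0,0.45,0,-0.2,0.05,0,0.45,0,-0.2,0.05,0,0.45,0,-0.2,0.05,0,0.45,0,-0.2,0.05,0,0.45]
}}

```text
t: 19.15
eef_pos: [547.4, -314.0, 278.7]
tcp_rot: [3.141, 0.001, -0.823]
ft_force: [0.6, 0.3, 0.1]
opening: 0.456
grip_force: 0.0
```

```bash
python3 dial.py c 2>/dev/null; python3 -c "
from h import *
p,d=grab('side','5');q,e=grab('top','5')
for n,dd,w in(('top',e,(315,130,360,175)),('top',e,(200,185,226,220)),):
    W=cloud(n,dd);a,b,c,f=w;S=W[b:f,a:c].reshape(-1,3);zt=np.percentile(S[:,2],99);T=S[S[:,2]>zt-8];c,r=cv2.minEnclosingCircle(T[:,:2].astype(np.float32));print(n,'jar',zt,np.round(c,1),r)
a=cv2.resize(q[130:230,295:375],None,fx=4.8,fy=4.8,interpolation=2);b=cv2.resize(q[160:250,160:280],None,fx=3.2,fy=3.2)
o=np.zeros((480,a.shape[1]+b.shape[1],3),np.uint8);o[:,:a.shape[1]]=a;o[:b.shape[0],a.shape[1]:]=b
cv2.imwrite('pics/c5.png',o);print(state()['eef_pos'],state()['t'])"
```

```text
top off 0 0 zero 0.89 redmax 86.0 pointer 1.117 diff 0.227
top off -1.0 -1.0 zero 0.848 redmax 86.0 pointer 1.031 diff 0.183
top jar 253.07859406880638 [540.1 -79. ] 163.64419555664062
top jar 114.08437062966992 [457.6 121.2] 197.64495849609375
[ 547.8458982  -313.7581303   279.40628953] 19.55
```

View pics/c5.png

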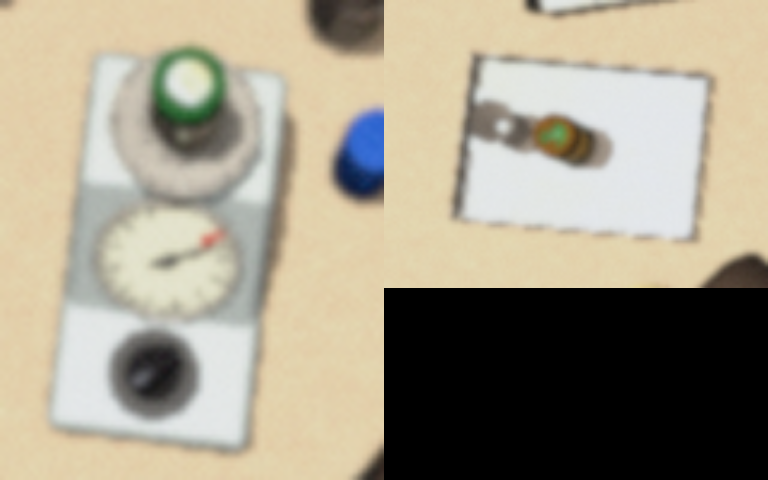

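The mark moved to about 0.87 while the pointer stays near 1.08. The grip had first pulled the bar back into line with the pads. Another 8° is needed, and the bar now matches the tool's yaw. The brown jar stands in the tray at crop (555,135), and the jigger is still in place.

Request:
{"op": "servo_tool", "data": {
  "moves": [-0.02,0.1,0,0,0.45,-0.03,0.2,0,0,0.45,-0.048,0.3,0,0,0.45,-0.048,0.4,-0.02,0,0.45,-0.048,0.5,-0.07,0,0.45,-0.048,0.58,-0.15,0,0.45,-0.048,0.5945,-0.24,0,0.45,-0.048,0.5945,-0.33,0,0.45,-0.048,0.5945,-0.42,0,0.45,-0.048,0.5945,-0.49,0,0.45,-0.048,0.5945,-0.53,0,0.45,-0.048,0.5945,-0.539,0,0.45]
}}

```text
t: 20.55
eef_pos: [527.3, -76.0, 61.1]
tcp_rot: [3.139, 0.004, -0.823]
ft_force: [-0.4, 0.1, 0.3]
opening: 0.45
grip_force: 0.0
```

Request:
{"op": "servo_tool", "data": {
  "moves": [0,0,0,0,0.45,0,0,0,0,0.35,0,0,0,0,0.25,0,0,0,0,0.18,0,0,0,0,0.1,0,0,0,0,0.1,0,0,0,0,0.1,0,0,0,0,0.1]
}}

```text
t: 21.22
eef_pos: [528.9, -76.5, 64.4]
tcp_rot: [-3.141, -0.001, -0.823]
ft_force: [-0.1, 1.8, 6.0]
opening: 0.145
grip_force: 30.0
```

Request:
{"op": "servo_tool", "data": {
  "moves": [0,0,0,-0.01,0.1,0,0,0,-0.025,0.1,0,0,0,-0.038,0.1,0,0,0,-0.0444,0.1,0,0,0,-0.0444,0.1,0,0,0,-0.0444,0.1,0,0,0,-0.0444,0.1]
}}

```text
t: 21.8
eef_pos: [528.8, -76.6, 64.4]
tcp_rot: [-3.141, -0.001, -0.962]
ft_force: [0.8, 1.3, 7.4]
opening: 0.147
grip_force: 30.0
```

Request:
{"op": "servo_tool", "data": {
  "moves": [0,0,0,0,0.2,0,0,0,0,0.35,0,0,0,0,0.45,0,0,0,0,0.45,0,0,0.03,0,0.45,0,0,0.1,0,0.45,0,0,0.2,0,0.45,-0.01,-0.05,0.3,0,0.45,0,-0.15,0.4,0,0.45,0,-0.25,0.45,0,0.45,0,-0.35,0.5,0,0.45,0,-0.45,0.5,0,0.45]
}}

```text
t: 22.8
eef_pos: [528.8, -238.3, 263.5]
tcp_rot: [-3.14, -0.004, -0.961]
ft_force: [0.5, -0.2, -0.4]
opening: 0.449
grip_force: 0.0
```

Request:
{"op": "servo_tool", "data": {
  "moves": [-0.05,-0.1,0.03,0,0.45,-0.1,-0.2,0.05,0,0.45,-0.2,-0.3,0.05,0,0.45,-0.3,-0.4,0.05,0,0.45,-0.4,-0.5,0.05,0,0.45,-0.5,-0.6,0.05,0,0.45,-0.6,-0.7,0.05,0,0.45,-0.6,-0.8,0.05,0,0.45,-0.6,-0.8,0.05,0,0.45,-0.6,-0.8,0.05,0,0.45]
}}

```text
t: 23.63
eef_pos: [286.1, -559.3, 280.0]
tcp_rot: [3.141, 0.0, -0.964]
ft_force: [0.6, -0.7, 0.1]
opening: 0.45
grip_force: 0.0
```

```bash
python3 dial.py e 2>/dev/null;python3 dial.py f side 2>/dev/null; python3 -c "
from h import *
p,d=grab('side','6');q,e=grab('top','6')
for w in((320,135,350,165),(205,185,226,215)):
    a,b,c,f=w;W=cloud('top',e);S=W[b:f,a:c].reshape(-1,3);S=S[S[:,2]<300];zt=np.percentile(S[:,2],99);T=S[S[:,2]>zt-8];c,r=cv2.minEnclosingCircle(T[:,:2].astype(np.float32));print('jar',zt,np.round(c,1),r)
a=cv2.resize(q[130:230,295:375],None,fx=4.8,fy=4.8,interpolation=2);b=cv2.resize(p[120:260,280:400],(411,480),interpolation=2)
cv2.imwrite('pics/c6.png',np.hstack([a,b]));print(state()['eef_pos'],state()['t'])"
```

```text
top off 0 0 zero 1.039 redmax 49.0 pointer 1.118 diff 0.079
top off -1.0 0.0 zero 1.013 redmax 49.0 pointer 1.065 diff 0.051
side off 0 0 zero 0.0 redmax 25.0 pointer 2.292 diff 2.292
side off 2.0 6.0 zero 0.0 redmax 25.0 pointer 1.818 diff 1.818
jar 253.66120190608572 [680.2 -91.1] 22.75898551940918
jar 112.41130043817547 [528.5 282.6] 21.839313507080078
[ 288.74751111 -556.7106524   280.29240621] 24.3333
```

View pics/c6.png

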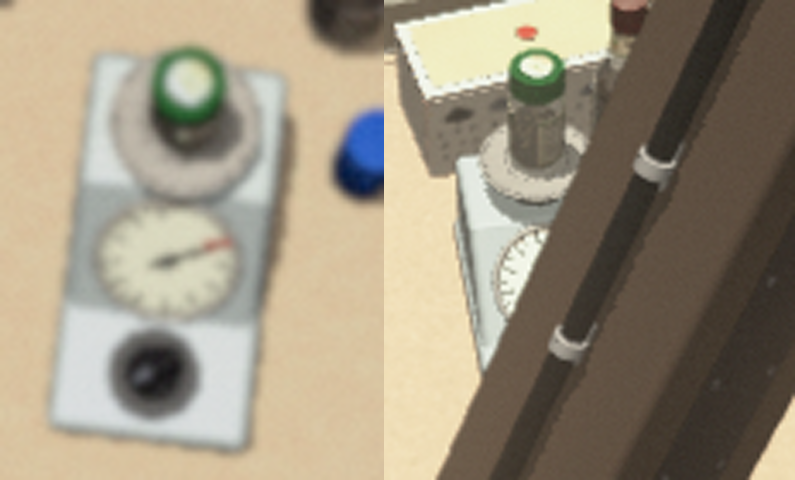

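The mark now lies under the pointer: offset about 0.05–0.08 rad, tolerance 0.1. I'd like a better reading, so I'll swing the arm left to let the side camera see the dial.

Request:
{"op": "servo_tool", "data": {
  "moves": [0.05,0.1,0.05,0,0.45,0.1,0.2,0.1,0,0.45,0.15,0.3,0.15,0,0.45,0.2,0.4,0.15,0.03,0.45,0.25,0.5,0.15,0.06,0.45,0.3,0.6,0.15,0.1,0.45,0.33,0.7,0.15,0.13,0.45,0.36,0.8,0.15,0.16,0.45,0.4,0.9,0.15,0.2,0.45,0.42,1,0.15,0.23,0.45,0.42,1,0.15,0.26,0.45,0.42,1,0.15,0.3,0.45]
}}

```text
t: 25.33
eef_pos: [457.1, -152.6, 340.6]
tcp_rot: [-3.141, -0.001, -0.012]
ft_force: [0.4, -0.8, 0.4]
opening: 0.447
grip_force: 0.0
```

Request:
{"op": "servo_tool", "data": {
  "moves": [0,0.1,0,0.03,0.45,0,0.2,0,0.06,0.45,0,0.3,0,0.1,0.45,0,0.4,0,0.13,0.45,0,0.5,0,0.16,0.45,0,0.6,0,0.2,0.45,0,0.7,0,0.23,0.45,0,0.8,0,0.26,0.45,0,0.9,0,0.3,0.45,0,1,0,0.3,0.45,0,1,0,0.3,0.45,0,1,0,0.3,0.45]
}}

```text
t: 26.33
eef_pos: [455.9, 244.7, 339.8]
tcp_rot: [-3.141, 0.001, 0.925]
ft_force: [-0.4, -0.5, 0.2]
opening: 0.452
grip_force: 0.0
```

Request:
{"op": "servo_tool", "data": {
  "moves": [-0.05,0.1,0,0.03,0.45,-0.1,0.2,0,0.06,0.45,-0.15,0.3,0,0.1,0.45,-0.2,0.4,0,0.13,0.45,-0.25,0.5,0,0.16,0.45,-0.3,0.6,0,0.16,0.45,-0.35,0.7,0,0.16,0.45,-0.4,0.8,0,0.16,0.45,-0.4,0.9,0,0.16,0.45,-0.4,0.9,0,0.16,0.45,-0.4,0.9,0,0.16,0.45]
}}

```text
t: 27.25
eef_pos: [296.0, 605.3, 338.9]
tcp_rot: [-3.141, 0.001, 1.426]
ft_force: [0.6, 0.6, 0.8]
opening: 0.449
grip_force: 0.0
```

```bash
python3 dial.py g side 2>/dev/null;python3 dial.py g2 2>/dev/null; python3 -c "
from h import *
q=np.mean([read_camera('side')[0].astype(np.float32) for _ in range(6)],0).clip(0,255).astype(np.uint8)
cv2.imwrite('pics/c7.png',cv2.resize(q[170:250,290:370],(560,560),interpolation=2));print(state()['eef_pos'],state()['t'])"
```

```text
side off 0 0 zero 1.052 redmax 139.0 pointer 1.07 diff 0.018
side off -1.0 0.0 zero 1.029 redmax 138.0 pointer 1.012 diff -0.017
top off 0 0 zero 1.039 redmax 46.0 pointer 1.118 diff 0.079
top off -1.0 0.0 zero 1.013 redmax 46.0 pointer 1.065 diff 0.052
[296.38107332 603.06673324 340.08703108] 28.15
```

View pics/c7.png

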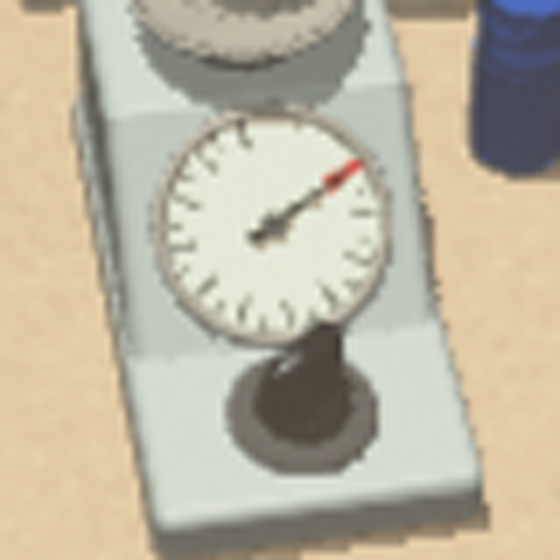

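The side view shows the pointer running from (265,230) straight into the red mark at (345,172), a difference of about 0.02 rad. Both jars stand where they should and the arm is clear, so I'm handing in.

```bash
python3 -c "
from cell import *
print(job_done())"
```

```text
the job is handed in; nothing more can be done
None
```

I handed the job in at about 28 s, and no verdict came back: the brown jar is upright in the tray, the green jar is on the pan about 3 mm off centre, and the red zero mark reads 0.02 rad (side camera) to 0.08 rad (top camera) from the pointer, within the 0.1 rad tolerance.

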